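Put the goldsmith's tools back in their trays

TASK

Clear the bench: lay the two gravers, the two chasing punches and the ring clamp each in the tray that holds its own kind. Every tool lies flat on the felt, side by side with and parallel to the tool already in that tray, none on top of another, and the gravers and punches have their tips pointing the same way as those already there. Set them down, do not drop them, and leave the anvil and the magnifier where they stand.

Things in the scene. Friction and masses are not known exactly. Their poses are not given: they have to be found in the camera images.
- graver_a: Graver, 96 mm long: pear-shaped wooden handle (26 mm at its thickest, 20.5 mm high, flat underneath), brass ferrule, thin 4.4 mm square steel blade. Origin: underside, below the thickest part of the handle (grip there); butt 18 mm behind (-x), wood ends 28 mm and tip 78 mm ahead (+x). z up. 45 g, balances 20 mm ahead. Starts flat, tip within 60 deg of straight away from the robot.
- graver_b: Second graver, alike: 96 mm long: pear-shaped wooden handle (26 mm at its thickest, 20.5 mm high, flat underneath), brass ferrule, thin 4.4 mm square steel blade. Origin: underside, below the thickest part of the handle (grip there); butt 18 mm behind (-x), wood ends 28 mm and tip 78 mm ahead (+x). z up. 45 g, balances 20 mm ahead. Starts flat, tip within 60 deg of straight away from the robot.
- punch_a: Chasing punch, 106 mm long: plain square steel bar 10 mm wide and high, no handle; the last 46 mm taper to a 3 mm tip. Origin: underside of the shank, 30 mm from the blunt end (-x); tip 76 mm ahead (+x). Shank straight from -27 to +30 mm. z up. 70 g, balances 12 mm ahead. Starts flat on the bench, tip within 60 deg of straight away from the robot.
- punch_b: Second punch, alike: 106 mm long: plain square steel bar 10 mm wide and high, no handle; the last 46 mm taper to a 3 mm tip. Origin: underside of the shank, 30 mm from the blunt end (-x); tip 76 mm ahead (+x). Shank straight from -27 to +30 mm. z up. 70 g, balances 12 mm ahead. Starts flat on the bench, tip within 60 deg of straight away from the robot.
- ring_clamp: Wooden ring clamp, 119 mm long, 29 wide, 22 high: two pale wooden jaws side by side, brass band (31 mm wide, 4 mm ahead of the origin), dark wedge driven in at one end. Origin: underside, middle; jaw end 59 mm ahead (+x), wedge end 60 mm behind; z up. 65 g, rigid. Starts flat, long axis within 60 deg of straight away from the robot.
- graver_tray: Dark wooden tray, grey felt floor, fixed; known by the one graver in it (fixed, along y = +62 mm, tip to +x). The three trays are alike: outside 150 (x) by 178 (y) by 24 mm high, inside 138 by 166, felt 6 mm above the origin (centre of underside). x points away from the robot, +-9 deg; y left. Free floor: y = +35 to -83 mm, room for two tools along y = +8 and y = -45.
- punch_tray: Dark wooden tray, grey felt floor, fixed; known by the two punches in it (fixed, along y = +70 and +50, tips to +x). The three trays are alike: outside 150 (x) by 178 (y) by 24 mm high, inside 138 by 166, felt 6 mm above the origin (centre of underside). x points away from the robot, +-9 deg; y left. Free floor: y = +35 to -83 mm, room for two tools along y = +8 and y = -45.
- clamp_tray: Dark wooden tray, grey felt floor, fixed; known by the one ring clamp in it (fixed, along y = +62 mm). The three trays are alike: outside 150 (x) by 178 (y) by 24 mm high, inside 138 by 166, felt 6 mm above the origin (centre of underside). x points away from the robot, +-9 deg; y left. Free floor: y = +35 to -83 mm, room for two tools along y = +8 and y = -45.
- anvil: Bystander: small black horned bench anvil, 90 mm long, 46 mm wide, 44 mm high, 0.6 kg, loose, on the left side of the bench. Origin: centre of its underside; horn to its -x.
- magnifier: Bystander: third-hand stand with a round magnifier, black foot 75 by 60 mm, cross arm 135 mm wide (along its y) at 103 mm, 195 mm high in all, 0.55 kg, loose, on the right side of the bench. Origin: centre of its underside.

How it is judged:
By the outcome, as a careful person would: the job done as asked, in the order asked, and still so for the second after the job is handed in, with the robot touching nothing.
It also fails if it takes over 112 s, if anything falls off the work surface, if the arm or the gripper's body presses on something with over 40 N, if the wrist force passes 120 N, or if a joint passes its speed limit or range.

ROBOT

A 6-joint arm with a two-finger parallel gripper is mounted at the origin on the work surface. World frame = base frame: x ahead of the robot, y to its left, z up, the work surface at z = 0. Lengths are in m, angles in degrees, forces in N, time in s.
With the tool pointing down it reaches from about 0.325 to 0.85 m from the base axis. Payload 4.4 kg.
Tool frame: the origin (TCP) lies on the centre line of the jaws, within the pads' length; the fingertips stand 11 mm ahead of it and the grasp point (between the pads) lies 8 mm behind it; z points along the fingers, x is the direction in which the jaws open and shut, and the axes are right-handed (so a half turn about z gives the same grasp; the last joint's range is limited). The gripper opens to 94 mm and grips with 3 to 60 N. Pads are 16 mm wide; open, the fingers measure 119 mm over their backs; the gripper's body (75 mm by 177 mm) begins 78 mm behind the grasp point.
Start: joints at [-75.716, 11.837, 88.321, -0, 79.842, -8.623], TCP at [0.224, -0.53, 0.216] pointing down, gripper open.
Joint ranges: [-156.59, 156.59], [-49.26, 127.26], [12.9, 141.05], [-63.56, 243.56], [4.71, 150.69], [-161.64, 161.64]. Speed limits (degrees/s): [159.86, 159.86, 180, 180, 180, 180].

INTERFACE

Orientations are given as a 3x3 rotation matrix whose columns are the frame's x, y, z axes.
In Python, from workcell import arm gives the robot as it stands.
- The arm moves only by the tool send_rows, never from a script. Its argument "plan" is a list of rows, each a list of 5 numbers: the opening, from 0 (shut) to 1 (fully open), then the shift along the world's x, y, z in cm, then the turn about the world's z in degrees. In form: [[gripper, tx, ty, tz, twist], ...]. A call has 1 to 20 rows; each row is the pose to reach, as a shift and turn from the pose measured when the call began; what a row does not reach only later rows make up. A row lasts 1/8 s, in which the tool goes at most 62.5 mm and 10.7 degrees, less where a joint would pass 70% of its speed; a pose out of reach is approached as far as the arm can. A call with a gripper value outside its range is refused whole. The fingers move at their own pace and stop on an object; the grip force is fixed at half the most. Time passes only in rows, so rows that repeat a pose let the fingers close. It gives the time, the measured TCP pose, the force and the opening at its end, in the units of the state.
- arm.sense(): the state, without advancing time (a new reading comes with each control period).
- arm.read_camera(name): name is "scene" or "side" or "wrist"; returns a dict with "image" (384x512x3 uint8, red, green, blue), "vfov" (degrees; the focal length in pixels is half the picture's height over the tangent of half this angle, whatever the lens; pixels are square), "cx", "cy" (the principal point, pixels), "world_from_camera" (4x4, takes a point from camera to world coordinates); the wrist camera has in their place "hand_eye" (4x4, takes a point from camera to tool coordinates, whose origin is the TCP and whose axes are the tool frame's). Camera axes: x right, y down, z forward; pixel columns grow to the right and rows downward; lengths in m; the calibration is good to about 2 mm. A picture is of the moment at which its call begins: read the wrist's pose just before it. There is no depth.
- arm.sign_off(): hands the job in, once; it reports no verdict.
The state is a dict: "clock": time; "joint_positions": joint angles; "joint_vel": joint speeds; "effort": joint torques, N m; "position": TCP position; "tool_rot": TCP orientation; "wrist_force": force on the tool from outside, world axes, zero at the start; "torque": the same for the moment, N m; "gripper_width": finger opening in m.
Only numpy, scipy, OpenCV 4.12 (cv2) and the standard library are available. Lean on these libraries where they do the work, as an engineer would, in place of code of your own. Each camera call takes 0.05 s, during which the arm holds its last target.

## Working session

There is one attempt and no reset: what is moved stays moved. The work goes in short steps, Python scripts to look and compute and a tool call to move; the robot and the scene stay as the last step left them, time stands still between calls to the robot, and variables do not carry over. Pictures are saved under pics/ and viewed, and the job is handed in when it is done.

Besides the shell and the picture viewer there is one more tool, called as name([rows], argument=value, ...), one row to a line, values as JSON. send_rows: Moves the arm, as the interface text tells. Its arguments: {"type":"object","properties":{"plan":{"type":"array","items":{"type":"array","items":{"type":"number"}}}},"required":["plan"]}

```bash
mkdir -p pics; ls; python3 - <<'E'
from workcell import arm
import cv2,numpy as np
np.set_printoptions(precision=4,suppress=True)
print(arm.sense())
for n in ("scene","side","wrist"):
    d=arm.read_camera(n)
    cv2.imwrite(f"pics/{n}0.png",d["image"][...,::-1])
    print(n,{k:v for k,v in d.items() if k!="image"})
E
```

```text
pics
{'clock': 0.0, 'joint_positions': array([-75.7167,  11.883 ,  88.4048,   0.0002,  79.8419,  -8.6243]), 'joint_vel': array([-0.0091,  0.0776,  0.0184, -0.0283,  0.0442, -0.012 ]), 'effort': array([ -0.0004, -37.0882, -28.1418,   0.0697,   0.0363,  -0.0002]), 'position': array([ 0.2236, -0.5289,  0.2153]), 'tool_rot': array([[ 0.3892, -0.9211, -0.0006],
       [-0.9211, -0.3892,  0.0022],
       [-0.0022, -0.0003, -1.    ]]), 'wrist_force': array([-0.4294, -0.8321,  0.5662]), 'torque': array([ 0.0037, -0.0108, -0.0476]), 'gripper_width': 0.0940026897302491}
scene {'vfov': 47.58170968593653, 'cx': 252.74748083380254, 'cy': 193.24637881013803, 'world_from_camera': array([[ 0.3666,  0.6945, -0.6191,  1.2323],
       [ 0.9304, -0.271 ,  0.2469, -0.2843],
       [ 0.0037, -0.6665, -0.7455,  0.9214],
       [ 0.    ,  0.    ,  0.    ,  1.    ]])}
side {'vfov': 45.95327130809524, 'cx': 262.9039276160621, 'cy': 201.88013616390853, 'world_from_camera': array([[-0.7071, -0.3448,  0.6174, -0.3069],
       [-0.7071,  0.3397, -0.6201,  0.8076],
       [ 0.0041, -0.875 , -0.484 ,  0.6738],
       [ 0.    ,  0.    ,  0.    ,  1.    ]])}
wrist {'vfov': 60.692334209071795, 'cx': 257.4054363927956, 'cy': 188.781635311338, 'hand_eye': array([[ 1.    ,  0.0007, -0.0004,  0.0004],
       [-0.0005,  0.9589,  0.2837, -0.0846],
       [ 0.0006, -0.2837,  0.9589, -0.168 ],
       [ 0.    ,  0.    ,  0.    ,  1.    ]])}
```

View pics/scene0.png

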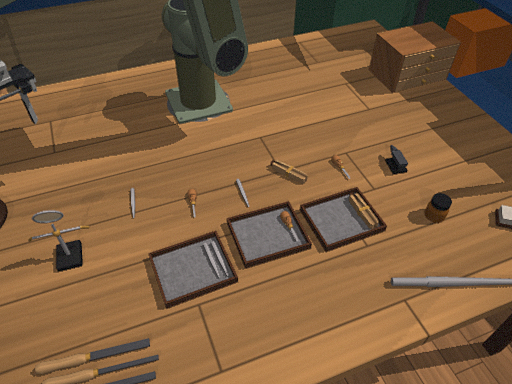

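View pics/side0.png

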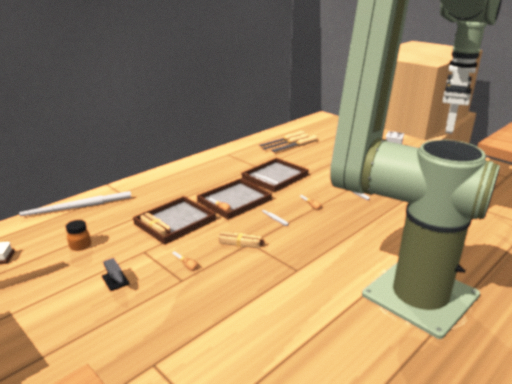

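View pics/wrist0.png

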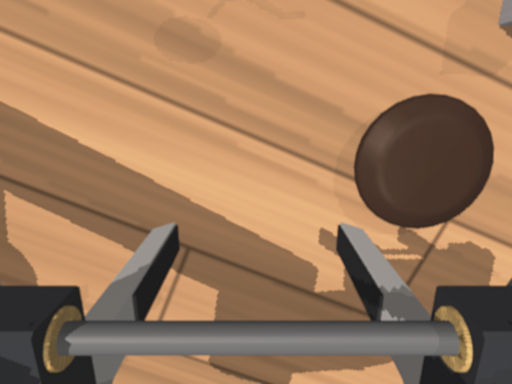

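```bash
cat > h.py <<'E'
from workcell import arm
import cv2,numpy as np
np.set_printoptions(precision=4,suppress=True)
def cam(n):
    if n=="wrist":
        s=arm.sense(); d=arm.read_camera(n)
        T=np.eye(4);T[:3,:3]=s["tool_rot"];T[:3,3]=s["position"];W=T@d["hand_eye"]
    else:
        d=arm.read_camera(n); W=d["world_from_camera"]
    f=d["image"].shape[0]/2/np.tan(np.radians(d["vfov"]/2))
    return d["image"],(W,f,d["cx"],d["cy"])
def ray(c,uv,z):
    W,f,cx,cy=c; uv=np.atleast_2d(uv).astype(float)
    v=np.c_[(uv[:,0]-cx)/f,(uv[:,1]-cy)/f,np.ones(len(uv))]@W[:3,:3].T
    o=W[:3,3]; t=(z-o[2])/v[:,2]
    return o+v*t[:,None]
def proj(c,P):
    W,f,cx,cy=c; p=(np.atleast_2d(P)-W[:3,3])@W[:3,:3]
    return np.c_[f*p[:,0]/p[:,2]+cx,f*p[:,1]/p[:,2]+cy]
def topdown(img,c,x0,x1,y0,y1,s,z):
    """resample onto plane z: rows = x decreasing, cols = y decreasing; s px per m"""
    P=[(x1,y1,z),(x1,y0,z),(x0,y0,z),(x0,y1,z)]
    w,h=int((y1-y0)*s),int((x1-x0)*s)
    H=cv2.getPerspectiveTransform(proj(c,P).astype(np.float32),np.float32([(0,0),(w,0),(w,h),(0,h)]))
    return cv2.warpPerspective(img,H,(w,h),flags=cv2.INTER_CUBIC)
E
python3 - <<'E'
from h import *
img,c=cam("scene")
t=topdown(img,c,0.3,0.75,-0.45,0.45,880,0.0)
cv2.imwrite("pics/top0.png",t[...,::-1])
print(t.shape)
p=dict(gravA=[(193,190),(194,217)],gravB=[(338,157),(348,179)],punchA=[(132,188),(133,218)],punchB=[(238,179),(247,206)],clamp=[(273,164),(306,180)],ptray=[(150,264),(213,235),(237,269),(167,305)],gtray=[(228,219),(287,203),(312,236),(250,265)],ctray=[(300,206),(358,188),(385,218),(328,248)],anvil=[(398,165)],mag=[(69,262)])
for k,v in p.items(): print(k,ray(c,v,0.024 if 'tray' in k else 0.005)[:,:2].tolist())
E
```

```text
(396, 792, 3)
gravA [[0.3980734331692992, -0.13424744309879516], [0.4935471623522708, -0.15934492587736615]]
gravB [[0.42774426457865466, 0.3161533736791041], [0.5202708469378277, 0.2979887657509248]]
punchA [[0.3275346456180339, -0.2938985065384941], [0.4373583869401739, -0.312646099747893]]
punchB [[0.40397254573131924, -0.00029780094113773803], [0.5092770845306317, -0.012698469574412785]]
clamp [[0.3837207499650622, 0.11914807819091294], [0.4794439217921579, 0.18222988508185783]]
ptray [[0.6098812988745993, -0.30169175935828385], [0.5828670069860798, -0.1334989726404386], [0.6994530117990185, -0.11119804411242593], [0.7303286596838928, -0.2899287653345049]]
gtray [[0.5477725475815031, -0.08076468494728867], [0.5537727938329126, 0.08648855452608334], [0.6774553935763207, 0.09988697296618654], [0.7003580512888583, -0.07818677301517388]]
ctray [[0.5762064516880175, 0.11472190439004665], [0.5757332175224825, 0.2945269088023901], [0.6950336710489273, 0.30548650109668885], [0.7249706171617184, 0.12036891150185475]]
anvil [[0.5239045167363643, 0.46716726270683895]]
mag [[0.5182009230728327, -0.4868325918208393]]
```

View pics/top0.png

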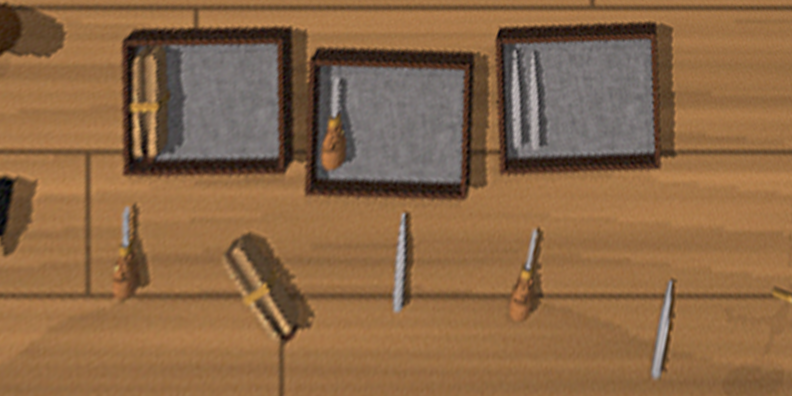

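send_rows([
  [1,3.8,4.1,0.5,-3],
  [1,7.6,8.2,1,-6],
  [1,11.5,12.3,1.5,-9],
  [1,15.3,16.4,2,-12],
  [1,19.1,20.6,2.5,-15],
  [1,22.9,24.7,3,-18],
  [1,26.8,28.8,3.5,-21],
  [1,30.6,32.9,3.5,-23],
  [1,30.6,32.9,3.5,-23],
  [1,30.6,32.9,3.5,-23],
])

```text
clock: 1.45
position: [0.5292, -0.2003, 0.2503]
tool_rot: [[-0.001, -1.0, -0.001], [-1.0, 0.001, 0.001], [-0.001, 0.001, -1.0]]
wrist_force: [0.4, -0.9, -0.3]
gripper_width: 0.0941
```

```bash
cat > snap.py <<'E'
import sys,pickle
from h import *
n=sys.argv[1]
img,c=cam("wrist"); s=arm.sense()
cv2.imwrite(f"pics/{n}.png",img[...,::-1]); pickle.dump((img,c),open(f"{n}.pkl","wb"))
print(s["clock"],s["position"],s["joint_positions"],np.degrees(np.arctan2(s["tool_rot"][1,0],s["tool_rot"][0,0])))
E
python3 snap.py w1
```

```text
1.5 [ 0.5289 -0.2009  0.2503] [-29.5833   9.3593  87.192    0.04    83.5291  60.5437] -90.13158175091665
```

View pics/w1.png

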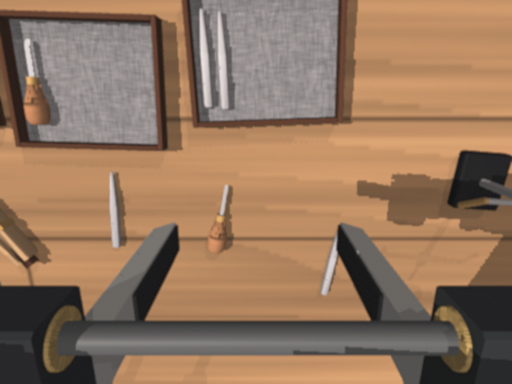

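send_rows([
  [1,0,5,0,0],
  [1,0,11,0,0],
  [1,0,17,0,0],
  [1,0,23,0,0],
  [1,0,29,0,0],
  [1,0,34,0,0],
  [1,0,38,0,0],
  [1,0,38,0,0],
  [1,0,38,0,0],
])

```text
clock: 2.62
position: [0.529, 0.1773, 0.2502]
tool_rot: [[-0.004, -1.0, -0.001], [-1.0, 0.004, 0.0], [-0.0, 0.001, -1.0]]
wrist_force: [-0.1, -0.5, 0.1]
gripper_width: 0.0942
```

```bash
python3 snap.py w2
```

```text
2.675 [0.5291 0.1772 0.2503] [ 9.6027  8.3807 88.313   0.0389 83.3565 99.8676] -90.26944222788369
```

View pics/w2.png

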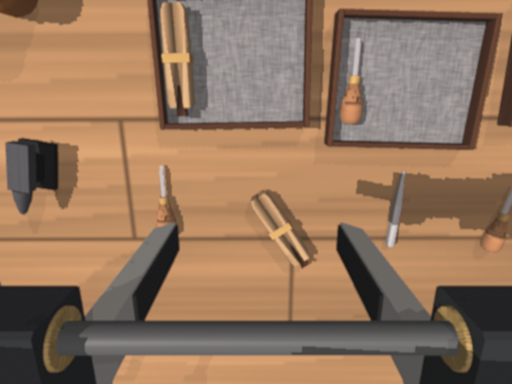

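```bash
python3 - <<'E'
import pickle
from h import *
for n in("w1","w2"):
    img,c=pickle.load(open(n+".pkl","rb"))
    hsv=cv2.cvtColor(img,cv2.COLOR_RGB2HSV)
    m=((hsv[...,1]<60)&(hsv[...,2]>110)).astype(np.uint8); m[290:]=0
    k,l,st,ce=cv2.connectedComponentsWithStats(m)
    for i in range(1,k):
        if st[i,4]<60: continue
        cn=max(cv2.findContours((l==i).astype(np.uint8),0,2)[0],key=cv2.contourArea)
        print(n,st[i],ce[i],[round(float(v),1) for v in sum(map(lambda a:list(np.atleast_1d(a)),cv2.minAreaRect(cn)),[])])
# crops x4
def crop(n,x0,y0,x1,y1,k,o):
    img,_=pickle.load(open(n+".pkl","rb"))
    return cv2.resize(img[y0:y1,x0:x1],None,fx=k,fy=k,interpolation=cv2.INTER_CUBIC)
a=[crop("w1",95,165,145,265,5,0),crop("w1",190,165,250,265,5,0),crop("w2",140,155,190,255,5,0)]
cv2.imwrite("pics/c1.png",np.hstack(a)[...,::-1])
a=[crop("w1",310,220,370,300,6,0),crop("w2",245,180,315,260+10,5,0)[:480]]
a[1]=np.vstack([a[1],np.zeros((480-len(a[1]),a[1].shape[1],3),np.uint8)])
cv2.imwrite("pics/c2.png",np.hstack(a)[...,::-1])
E
```

```text
w1 [  199     0   139   121 15199] [270.7557  57.9499] [268.0, 60.0, 120.0, 138.0, 90.0]
w1 [   20    21   138   123 13650] [95.6061 80.3028] [88.5, 82.3, 140.1, 119.1, 1.5]
w1 [109 172  11  76 503] [113.2525 213.3161] [112.9, 209.6, 75.3, 7.7, 86.3]
w1 [219 185  10  31 133] [223.797  199.9774] [223.9, 199.9, 4.7, 30.4, 10.8]
w1 [489 199  23   7 109] [500.6514 202.    ] [500.1, 201.5, 22.6, 5.6, 6.7]
w1 [ 107  223   68   67 1146] [142.76   254.7173] [142.3, 257.4, 18.6, 93.2, 37.8]
w1 [321 234  17  56 407] [329.9607 266.0172] [331.2, 262.2, 8.7, 57.0, 14.5]
w2 [  167     0   138   123 12539] [251.4135  59.4976] [235.5, 61.0, 137.0, 122.0, -0.0]
w2 [  340    20   145   123 14260] [413.1686  79.4065] [412.0, 81.7, 141.1, 120.2, 1.6]
w2 [159 166   7  31 138] [161.9855 181.8406] [162.0, 181.0, 30.3, 4.7, 84.8]
w2 [386 171  19  76 498] [395.5161 215.6586] [396.6, 208.6, 9.6, 76.7, 11.3]
w2 [502 190  10  24 116] [507.3966 203.6638] [508.5, 202.1, 6.0, 24.3, 23.2]
w2 [ 106  223   68   67 1230] [141.5309 256.6553] [142.0, 257.9, 18.8, 93.2, 37.8]
```

View pics/c1.png

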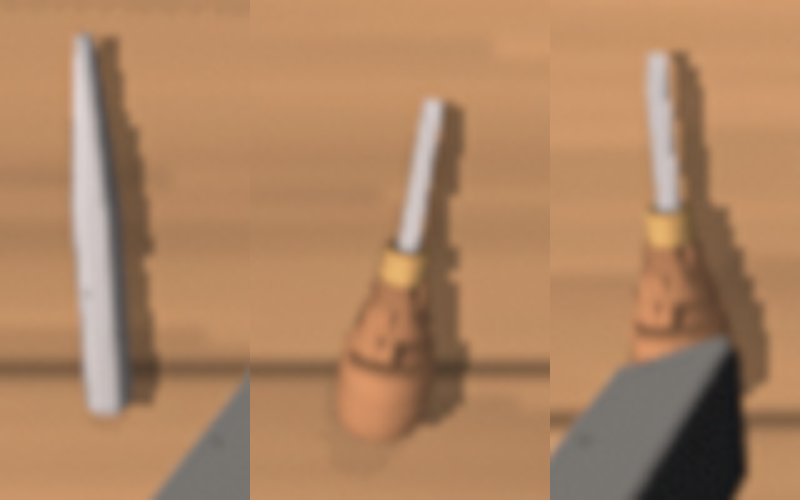

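View pics/c2.png

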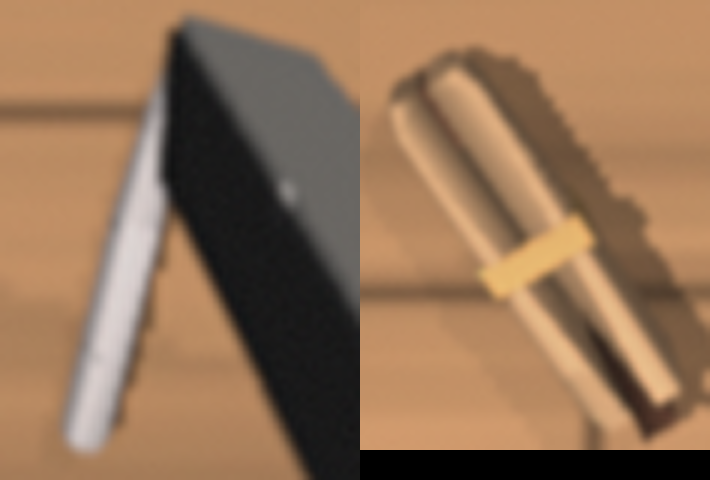

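```bash
python3 - <<'E'
import pickle
from h import *
C={n:pickle.load(open(n+".pkl","rb")) for n in("w1","w2")}
def L(name,n,a,b,za,zb,d):
    # a=rear px,b=front px ; origin d metres ahead of rear
    c=C[n][1]; A=ray(c,a,za)[0,:2];B=ray(c,b,zb)[0,:2]; u=(B-A);l=np.hypot(*u);u/=l
    print(name,"rear",A,"tip",B,"len",l,"yaw",np.degrees(np.arctan2(u[1],u[0])),"origin",A+u*d)
L("gravA","w1",(215,253),(226.4,185),.008,.006,.018)
L("gravB","w2",(166.2,222),(161.4,165.4),.012,.006,.0)
L("punchB","w1",(116,247.5),(112,172),.006,.006,.03)
L("punchB2","w2",(390,246.5),(403,171.5),.006,.006,.03)
L("punchA","w1",(324.2,294),(336,236),.006,.006,.03)
L("clamp","w2",(301,265),(259,193.5),.014,.014,.06)
print("band",ray(C["w2"][1],(280.4,231.4),.022))
# trays: dark rim mask, ray outer at z .024
for n,box in(("w1",(0,0,175,160)),("w2",(322,0,506,155)),("w1",(178,0,352,135)),("w2",(145,0,320,135))):
    img,c=C[n]; hsv=cv2.cvtColor(img,cv2.COLOR_RGB2HSV)
    x0,y0,x1,y1=box
    m=((hsv[...,1]<60)&(hsv[...,2]>100)).astype(np.uint8)
    q=np.zeros_like(m);q[y0:y1,x0:x1]=m[y0:y1,x0:x1]
    q=cv2.morphologyEx(q,cv2.MORPH_OPEN,np.ones((3,3)))
    # near-edge / left / right edges of felt (junction felt/wall at z=.006)
    P=[]
    ys=np.arange(30,105);le=[];ri=[]
    for y in ys:
        xs=np.where(q[y])[0]
        le.append((xs.min(),y)); ri.append((xs.max()+1,y))
    le=np.array(le);ri=np.array(ri)
    cols=np.arange(x0+50,x1-50); bo=np.array([(x,np.where(q[:,x])[0].max()+1) for x in cols])
    out=[]
    for e in(le,ri,bo):
        W=ray(c,e,.006)[:,:2].astype(np.float32)
        v=cv2.fitLine(W,cv2.DIST_HUBER,0,.001,.001).ravel()
        ang=np.degrees(np.arctan2(v[1],v[0])); out.append((round(float(ang),2),v[2:]))
    print(n,box,out)
E
```

```text
gravA rear [ 0.3992 -0.1408] tip [ 0.4966 -0.159 ] len 0.09910810951334328 yaw -10.629336855431445 origin [ 0.4169 -0.1441]
gravB rear [0.4473 0.2997] tip [0.523  0.3012] len 0.07574044926403463 yaw 1.1337095454585648 origin [0.4473 0.2997]
punchB rear [ 0.4065 -0.0035] tip [ 0.514  -0.0116] len 0.10784286256948133 yaw -4.304870107442686 origin [ 0.4364 -0.0058]
punchB2 rear [ 0.4074 -0.0051] tip [ 0.5139 -0.0099] len 0.1066333529440828 yaw -2.619828941282701 origin [ 0.4374 -0.0064]
punchA rear [ 0.3324 -0.2963] tip [ 0.424  -0.3071] len 0.09223320874228522 yaw -6.7699967580406915 origin [ 0.3622 -0.2998]
clamp rear [0.3836 0.1182] tip [0.4873 0.176 ] len 0.11865208473556792 yaw 29.13729421379036 origin [0.436  0.1474]
band [[0.4376 0.148  0.022 ]]
w1 (0, 0, 175, 160) [(22.55, array([0.6452, 0.0643], dtype=float32)), (-1.61, array([ 0.6411, -0.077 ], dtype=float32)), (88.87, array([0.5523, 0.0169], dtype=float32))]
w2 (322, 0, 506, 155) [(24.34, array([0.6328, 0.061 ], dtype=float32)), (-1.23, array([ 0.6415, -0.0818], dtype=float32)), (88.39, array([ 0.5516, -0.0185], dtype=float32))]
w1 (178, 0, 352, 135) [(0.82, array([ 0.6411, -0.1323], dtype=float32)), (2.23, array([ 0.6426, -0.2929], dtype=float32)), (-88.05, array([ 0.5807, -0.2083], dtype=float32))]
w2 (145, 0, 320, 135) [(4.07, array([0.6335, 0.2407], dtype=float32)), (0.8, array([0.6422, 0.1228], dtype=float32)), (-89.17, array([0.5768, 0.214 ], dtype=float32))]
```

send_rows([
  [1,-1.5,-5,-2,-2],
  [1,-3.5,-11,-4,-4],
  [1,-5.5,-17,-7,-6],
  [1,-7.5,-22,-10,-8],
  [1,-9.5,-27,-13,-10],
  [1,-11.2,-31,-15,-10.5],
  [1,-11.2,-32.1,-15,-10.5],
  [1,-11.2,-32.1,-15,-10.5],
  [1,-11.2,-32.1,-15,-10.5],
])

```text
clock: 3.8
position: [0.4182, -0.1437, 0.1013]
tool_rot: [[-0.186, -0.982, 0.001], [-0.982, 0.186, 0.0], [-0.0, -0.001, -1.0]]
wrist_force: [-0.1, -0.3, -0.8]
gripper_width: 0.094
```

```bash
python3 snap.py g1
```

```text
3.85 [ 0.4182 -0.1434  0.1012] [-30.1869   3.3342 112.8444   0.0295  63.778   70.4886] -100.68854341471199
```

View pics/g1.png

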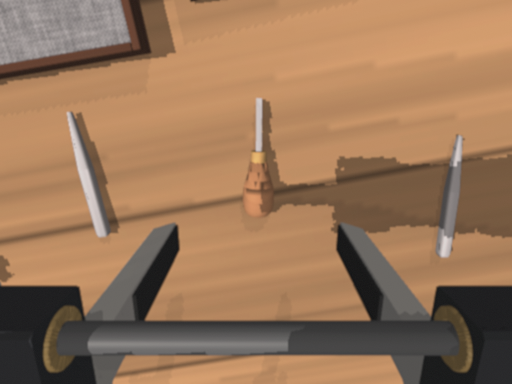

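```bash
cat > line.py <<'E'
import pickle
from h import *
def L(name,n,a,b,za,zb,d):
    c=pickle.load(open(n+".pkl","rb"))[1]; A=ray(c,a,za)[0,:2];B=ray(c,b,zb)[0,:2]; u=(B-A);l=np.hypot(*u);u/=l
    print(name,"rear",A,"tip",B,"len",round(l,4),"yaw",round(np.degrees(np.arctan2(u[1],u[0])),2),"grip",A+u*d)
E
python3 - <<'E'
from line import *
L("gravA","g1",(258,217),(259.3,98),.008,.006,.018)
L("punchB","g1",(102.5,236),(70.5,113),.006,.006,.040)
L("punchA","g1",(444,256),(459.3,135),.006,.006,.040)
print(ray(pickle.load(open("g1.pkl","rb"))[1],(258.3,198),.010))
E
```

```text
gravA rear [ 0.4007 -0.1402] tip [ 0.4966 -0.1593] len 0.0978 yaw -11.27 grip [ 0.4183 -0.1437]
punchB rear [ 0.4077 -0.0031] tip [ 0.5129 -0.0118] len 0.1056 yaw -4.7 grip [ 0.4475 -0.0064]
punchA rear [ 0.3326 -0.296 ] tip [ 0.4389 -0.311 ] len 0.1073 yaw -8.01 grip [ 0.3722 -0.3016]
[[ 0.418  -0.1437  0.01  ]]
```

send_rows([
  [0.6,0,0,-2.5,-0.6],
  [0.6,0,0,-5,-0.6],
  [0.6,0,0,-7,-0.6],
  [0.6,0,0,-8.4,-0.6],
  [0.6,0,0,-8.8,-0.6],
  [0.6,0,0,-8.8,-0.6],
  [0,0,0,-8.8,-0.6],
  [0,0,0,-8.8,-0.6],
  [0,0,0,-8.8,-0.6],
  [0,0,0,-8.8,-0.6],
])

```text
clock: 5.1
position: [0.4184, -0.1435, 0.0135]
tool_rot: [[-0.196, -0.981, 0.001], [-0.981, 0.196, -0.0], [0.0, -0.001, -1.0]]
wrist_force: [0.4, 0.1, 1.8]
gripper_width: 0.0257
```

send_rows([
  [0,0,0,1,0],
  [0,0,0,3,0],
  [0,0,0,5,0],
  [0,3,2,7,2],
  [0,7,4,7,4],
  [0,11,6.5,7,6.5],
  [0,14.5,8.5,7,8.5],
  [0,16.8,9.8,7,9.9],
  [0,17.4,10.1,7,9.9],
  [0,17.4,10.1,7,9.9],
  [0,17.4,10.1,7,9.9],
])

```text
clock: 6.48
position: [0.5912, -0.0431, 0.0834]
tool_rot: [[-0.025, -1.0, 0.0], [-1.0, 0.025, -0.0], [0.0, -0.0, -1.0]]
wrist_force: [0.1, -0.0, 0.2]
gripper_width: 0.0256
```

```bash
python3 snap.py g2
```

```text
6.525 [ 0.5913 -0.0432  0.0834] [-12.534   21.8561  92.3554   0.0011  65.763   78.9248] -91.45920757599379
```

View pics/g2.png

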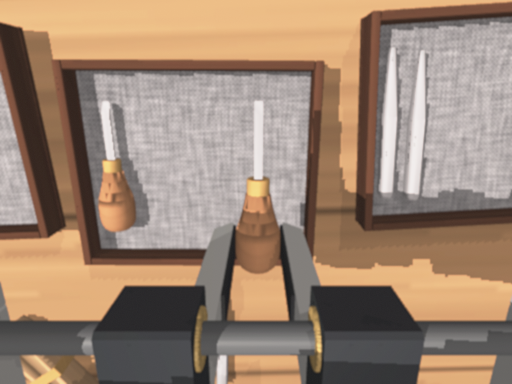

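```bash
python3 - <<'E'
from line import *
L("existing","g2",(117,230),(106.5,101),.014,.012,.018)
c=pickle.load(open("g2.pkl","rb"))[1]
print("inner top corners (far-left,far-right,near-right,near-left)",ray(c,[(75,70),(313,71),(304.5,250),(93,258)],.024)[:,:2].tolist())
print("felt corners far-left, far-right",ray(c,[(80,72),(310,72)],.006)[:,:2].tolist())
print("outer",ray(c,[(55,62),(323,62),(313,264),(87,265)],.024)[:,:2].tolist())
E
```

```text
existing rear [0.5745 0.0679] tip [0.6721 0.0618] len 0.0978 yaw -3.55 grip [0.5925 0.0668]
inner top corners (far-left,far-right,near-right,near-left) [[0.6923308496152929, 0.07400572127160301], [0.6878612127666645, -0.08143113105704868], [0.55876397480185, -0.0779418770986797], [0.5559413187399485, 0.08506497945920304]]
felt corners far-left, far-right [[0.6922287595386493, 0.080130171355394], [0.6882039660584918, -0.08222103539771872]]
outer [[0.697523042896124, 0.08609377568924663], [0.6932099347244356, -0.08778830844728883], [0.5466063987914254, -0.08472445759580614], [0.5500299366732212, 0.09073579184067314]]
```

send_rows([
  [0,0,0,-2,-0.3],
  [0,0,0,-4,-0.3],
  [0,0,0,-5.3,-0.3],
  [0,0,0,-6,-0.3],
  [0,0,0,-6.3,-0.3],
  [0,0,0,-6.4,-0.3],
  [0,0,0,-6.4,-0.3],
])

```text
clock: 7.4
position: [0.5919, -0.0432, 0.02]
tool_rot: [[-0.031, -1.0, 0.002], [-1.0, 0.031, -0.0], [0.0, -0.002, -1.0]]
wrist_force: [-0.2, -0.1, -1.2]
gripper_width: 0.0261
```

send_rows([
  [0,0,0,-0.05,0],
  [0,0,0,-0.1,0],
  [0.4,0,0,-0.1,0],
  [0.4,0,0,-0.1,0],
  [0.4,0,0,-0.1,0],
  [0.4,0,0,1,0],
  [0.4,0,0,3,0],
  [0.6,0,0,6,0],
  [0.6,0,0,8,0],
  [0.6,0,0,8,0],
])

```text
clock: 8.65
position: [0.5944, -0.0437, 0.1038]
tool_rot: [[-0.031, -0.999, 0.008], [-1.0, 0.031, -0.002], [0.002, -0.009, -1.0]]
wrist_force: [-0.8, 0.0, -0.1]
gripper_width: 0.0564
```

```bash
python3 snap.py g3
```

```text
8.7 [ 0.5931 -0.0434  0.102 ] [-12.5253  20.5406  91.666    0.0027  67.4887  79.2246] -91.75100802304237
```

View pics/g3.png

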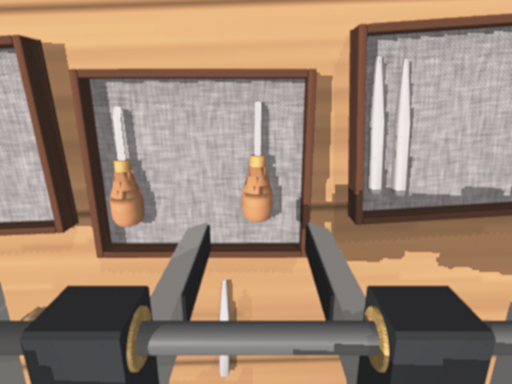

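send_rows([
  [0.8,-1.5,4,0,1],
  [1,-4,10,0,2],
  [1,-6.5,16,0,2.7],
  [1,-9,22,0,2.7],
  [1,-11.5,28,0,2.7],
  [1,-14,33,0,2.7],
  [1,-14.6,34.3,0,2.7],
  [1,-14.6,34.3,0,2.7],
  [1,-14.6,34.3,0,2.7],
])

```text
clock: 9.82
position: [0.4477, 0.2982, 0.1016]
tool_rot: [[0.015, -1.0, 0.005], [-1.0, -0.015, -0.002], [0.002, -0.005, -1.0]]
wrist_force: [0.3, 0.4, -0.6]
gripper_width: 0.0942
```

```bash
python3 snap.py h1
```

```text
9.875 [0.4479 0.298  0.1017] [ 24.5458  14.3746  99.8611  -0.2205  65.5396 113.8119] -89.17544756644031
```

View pics/h1.png

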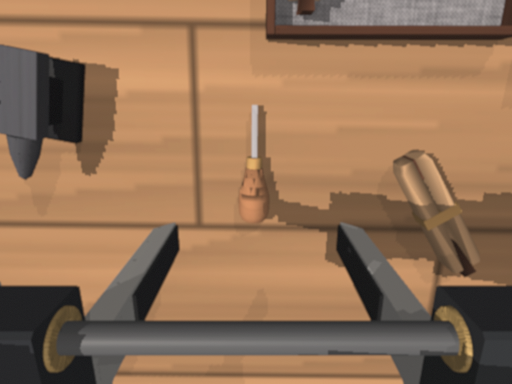

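```bash
python3 - <<'E'
from line import *
L("gravB","h1",(253.6,222.5),(255.2,105),.008,.006,.018)
print(ray(pickle.load(open("h1.pkl","rb"))[1],(254,204),.010))
L("clamp","h1",(467,271),(409,156),.014,.014,.064)
print(ray(pickle.load(open("h1.pkl","rb"))[1],(443,218),.022))
E
```

```text
gravB rear [0.4251 0.3012] tip [0.5227 0.3012] len 0.0976 yaw -0.01 grip [0.4431 0.3012]
[[0.4425 0.3011 0.01  ]]
clamp rear [0.3847 0.1134] tip [0.4858 0.1791] len 0.1206 yaw 33.02 grip [0.4383 0.1482]
[[0.437 0.148 0.022]]
```

send_rows([
  [0.6,-0.45,0.3,-2.5,-0.8],
  [0.6,-0.45,0.3,-5,-0.8],
  [0.6,-0.45,0.3,-7,-0.8],
  [0.6,-0.45,0.3,-8.4,-0.8],
  [0.6,-0.45,0.3,-8.85,-0.8],
  [0.6,-0.45,0.3,-8.85,-0.8],
  [0,-0.45,0.3,-8.85,-0.8],
  [0,-0.45,0.3,-8.85,-0.8],
  [0,-0.45,0.3,-8.85,-0.8],
  [0,-0.45,0.3,-8.85,-0.8],
])

```text
clock: 11.12
position: [0.4435, 0.3012, 0.0136]
tool_rot: [[0.001, -1.0, 0.006], [-1.0, -0.001, -0.001], [0.001, -0.006, -1.0]]
wrist_force: [0.2, 0.7, 1.1]
gripper_width: 0.0258
```

send_rows([
  [0,0,0,1,0],
  [0,0,0,3,0],
  [0,1,-1.5,5.5,0],
  [0,3,-5,7,-0.5],
  [0,5.5,-10,7,-1],
  [0,8,-15,7,-1.4],
  [0,10.5,-20,7,-1.7],
  [0,13,-25,7,-1.7],
  [0,14.7,-28.3,7,-1.7],
  [0,15,-29.1,7,-1.7],
  [0,15,-29.1,7,-1.7],
  [0,15,-29.1,7,-1.7],
])

```text
clock: 12.62
position: [0.5927, 0.0117, 0.0835]
tool_rot: [[-0.027, -1.0, 0.005], [-1.0, 0.027, -0.001], [0.001, -0.005, -1.0]]
wrist_force: [-1.0, 0.9, -0.3]
gripper_width: 0.0257
```

```bash
python3 snap.py h2
```

```text
12.675 [0.5927 0.0118 0.0835] [-7.2072 21.6978 92.5747 -0.0335 65.4553 84.3619] -91.55548482784035
```

View pics/h2.png

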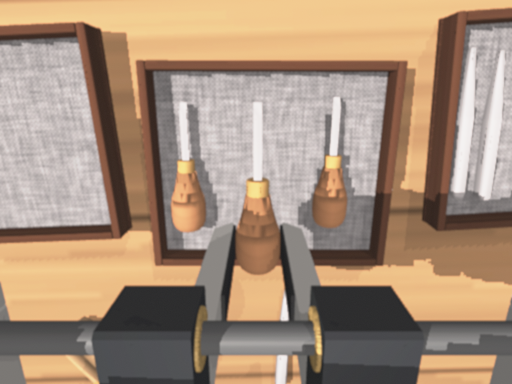

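send_rows([
  [0,0.05,-0.15,-2,-0.2],
  [0,0.05,-0.15,-4,-0.2],
  [0,0.05,-0.15,-5.3,-0.2],
  [0,0.05,-0.15,-6,-0.2],
  [0,0.05,-0.15,-6.3,-0.2],
  [0,0.05,-0.15,-6.45,-0.2],
  [0,0.05,-0.15,-6.45,-0.2],
  [0.4,0.05,-0.15,-6.45,-0.2],
  [0.4,0.05,-0.15,-6.45,-0.2],
  [0.4,0.05,-0.15,-6.45,-0.2],
  [0.4,0.05,-0.15,-5,-0.2],
  [0.4,0.05,-0.15,-2.5,-0.2],
  [0.6,0.05,-0.15,1,-0.2],
  [0.6,0.05,-0.15,2,-0.2],
  [0.6,0.05,-0.15,2,-0.2],
])

```text
clock: 14.55
position: [0.5939, 0.0102, 0.1045]
tool_rot: [[-0.031, -1.0, 0.007], [-1.0, 0.031, -0.001], [0.001, -0.007, -1.0]]
wrist_force: [0.1, -0.0, 0.2]
gripper_width: 0.0563
```

```bash
python3 snap.py h3
```

```text
14.6 [0.5929 0.0103 0.1032] [-7.3445 20.3089 91.8268 -0.0329 67.6164 84.4249] -91.75706058245099
```

View pics/h3.png

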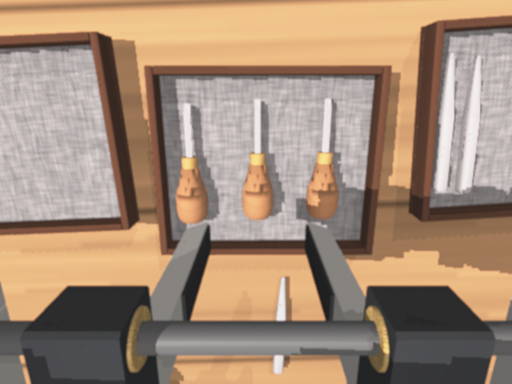

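send_rows([
  [0.6,-2.5,-3.5,0,-1],
  [0.6,-6,-8.5,0,-2],
  [0.6,-9.5,-13.5,0,-3],
  [0.6,-13,-18.5,0,-4],
  [0.6,-16.5,-23.5,0,-5],
  [0.6,-20,-28.5,0,-6.2],
  [0.6,-22.1,-31.2,0,-6.2],
  [0.6,-22.1,-31.2,0,-6.2],
  [0.6,-22.1,-31.2,0,-6.2],
])

```text
clock: 15.72
position: [0.3715, -0.3005, 0.1021]
tool_rot: [[-0.139, -0.99, 0.003], [-0.99, 0.139, 0.001], [-0.001, -0.003, -1.0]]
wrist_force: [0.3, 0.3, -1.4]
gripper_width: 0.0563
```

```bash
python3 snap.py p1
```

```text
15.775 [ 0.3719 -0.3003  0.1023] [-49.4118   7.5156 108.0781   0.1659  64.3072  48.42  ] -97.90349345197298
```

View pics/p1.png

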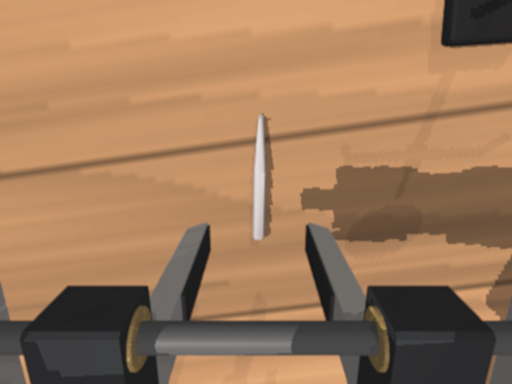

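```bash
python3 - <<'E'
from line import *
L("punchA","p1",(258.5,239.5),(262.5,113),.005,.004,.040)
E
```

```text
punchA rear [ 0.3315 -0.2952] tip [ 0.439  -0.3133] len 0.109 yaw -9.55 grip [ 0.3709 -0.3018]
```

send_rows([
  [0.45,-0.1,-0.15,-2.5,-1.5],
  [0.45,-0.1,-0.15,-5,-1.5],
  [0.45,-0.1,-0.15,-7,-1.5],
  [0.45,-0.1,-0.15,-8.4,-1.5],
  [0.45,-0.1,-0.15,-8.95,-1.5],
  [0.45,-0.1,-0.15,-8.95,-1.5],
  [0,-0.1,-0.15,-8.95,-1.5],
  [0,-0.1,-0.15,-8.95,-1.5],
  [0,-0.1,-0.15,-8.95,-1.5],
  [0,-0.1,-0.15,-8.95,-1.5],
])

```text
clock: 17.02
position: [0.371, -0.302, 0.0131]
tool_rot: [[-0.164, -0.987, 0.004], [-0.987, 0.164, -0.0], [-0.0, -0.003, -1.0]]
wrist_force: [-0.2, -0.4, 2.2]
gripper_width: 0.0096
```

send_rows([
  [0,0,0,1,0],
  [0,0,0,3,0],
  [0,1.5,0.3,5.5,1],
  [0,5,1,7,3],
  [0,9.5,1.7,7,5],
  [0,14.5,2.5,7,7],
  [0,19.5,3.5,7,9],
  [0,24,4.3,7,11],
  [0,26.5,4.7,7,11.5],
  [0,26.9,4.7,7,11.5],
  [0,26.9,4.7,7,11.5],
  [0,26.9,4.7,7,11.5],
])

```text
clock: 18.52
position: [0.6387, -0.2554, 0.083]
tool_rot: [[0.035, -0.999, 0.002], [-0.999, -0.035, 0.001], [-0.001, -0.002, -1.0]]
wrist_force: [0.5, 1.5, -1.8]
gripper_width: 0.0099
```

```bash
python3 snap.py p2
```

```text
18.575 [ 0.6388 -0.2554  0.0831] [-29.0465  32.0781  77.2687   0.1214  70.5504  58.895 ] -87.98169524539328
```

View pics/p2.png

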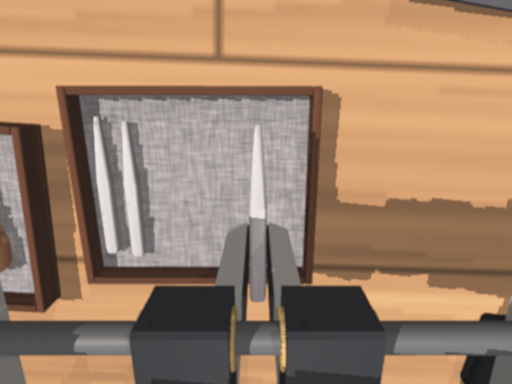

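```bash
python3 - <<'E'
from line import *
L("e1","p2",(112,252),(97,117),.012,.010,.040)
L("e2","p2",(138.5,255),(125,122),.012,.010,.040)
c=pickle.load(open("p2.pkl","rb"))[1]
print("outer",ray(c,[(57,87),(321,87),(311,284),(90,283)],.024)[:,:2].tolist())
z0=.0831-.0131
L("held","p2",(259,300),(257.3,125),z0+.006,z0+.005,.040)
E
```

```text
e1 rear [ 0.5953 -0.1392] tip [ 0.7018 -0.1371] len 0.1065 yaw 1.18 grip [ 0.6353 -0.1384]
e2 rear [ 0.5934 -0.1604] tip [ 0.6989 -0.157 ] len 0.1056 yaw 1.88 grip [ 0.6334 -0.1591]
outer [[0.7215829719165892, -0.11923584265185852], [0.7278455683221948, -0.2939088460439958], [0.5794755247574201, -0.2994518706452869], [0.573960798944748, -0.12514230510027285]]
held rear [ 0.5999 -0.2575] tip [ 0.7063 -0.2526] len 0.1066 yaw 2.62 grip [ 0.6398 -0.2556]
```

send_rows([
  [0,-0.2,0,-2,-0.3],
  [0,-0.2,0,-4,-0.3],
  [0,-0.2,0,-5.3,-0.3],
  [0,-0.2,0,-6,-0.3],
  [0,-0.2,0,-6.3,-0.3],
  [0,-0.2,0,-6.45,-0.3],
  [0,-0.2,0,-6.45,-0.3],
  [0.35,-0.2,0,-6.45,-0.3],
  [0.35,-0.2,0,-6.45,-0.3],
  [0.35,-0.2,0,-6.45,-0.3],
  [0.35,-0.2,0,-5,-0.3],
  [0.35,-0.2,0,-2.5,-0.3],
  [0.6,-0.2,0,1,-0.3],
  [0.6,-0.2,0,2,-0.3],
  [0.6,-0.2,0,2,-0.3],
])

```text
clock: 20.45
position: [0.6375, -0.2558, 0.1044]
tool_rot: [[0.03, -1.0, 0.005], [-1.0, -0.03, -0.0], [0.0, -0.005, -1.0]]
wrist_force: [0.1, 0.2, -0.1]
gripper_width: 0.0558
```

```bash
python3 snap.py p3
```

```text
20.5 [ 0.6365 -0.2553  0.1028] [-29.1292  30.6432  76.9285   0.1194  72.3495  59.1142] -88.27950775585384
```

View pics/p3.png

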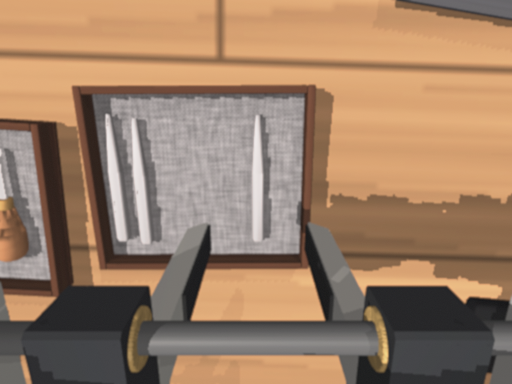

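send_rows([
  [0.6,-2.5,3,0,-1],
  [0.6,-5.5,7.5,0,-2],
  [0.6,-9,12,0,-3.5],
  [0.6,-12.5,17,0,-5],
  [0.6,-16,21.5,0,-6.2],
  [0.6,-18.5,24.4,0,-6.2],
  [0.6,-18.9,24.9,0,-6.2],
  [0.6,-18.9,24.9,0,-6.2],
  [0.6,-18.9,24.9,0,-6.2],
])

```text
clock: 21.62
position: [0.4486, -0.0073, 0.1028]
tool_rot: [[-0.079, -0.997, 0.003], [-0.997, 0.079, 0.0], [-0.001, -0.003, -1.0]]
wrist_force: [-0.3, -0.6, 0.0]
gripper_width: 0.0564
```

```bash
python3 snap.py q1
```

```text
21.675 [ 0.4486 -0.0073  0.1028] [-12.0535   3.9178 111.9952   0.0669  63.9331  82.4709] -94.55366941238358
```

View pics/q1.png

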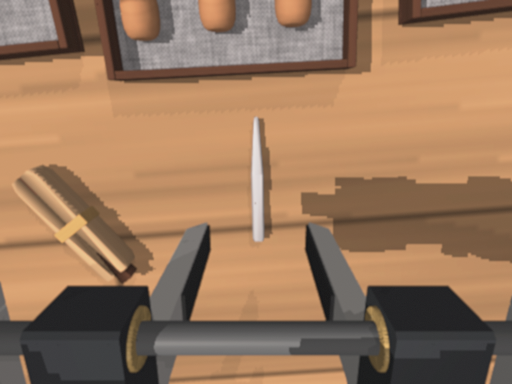

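```bash
python3 - <<'E'
from line import *
L("punchB","q1",(258.5,241),(258,117.5),.005,.004,.040)
E
```

```text
punchB rear [ 0.4066 -0.0044] tip [ 0.5135 -0.0123] len 0.1072 yaw -4.25 grip [ 0.4465 -0.0073]
```

send_rows([
  [0.45,-0.2,0,-2.5,0.3],
  [0.45,-0.2,0,-5,0.3],
  [0.45,-0.2,0,-7,0.3],
  [0.45,-0.2,0,-8.4,0.3],
  [0.45,-0.2,0,-9,0.3],
  [0.45,-0.2,0,-9,0.3],
  [0,-0.2,0,-9,0.3],
  [0,-0.2,0,-9,0.3],
  [0,-0.2,0,-9,0.3],
  [0,-0.2,0,-9,0.3],
])

```text
clock: 22.92
position: [0.4468, -0.0073, 0.0131]
tool_rot: [[-0.074, -0.997, 0.003], [-0.997, 0.074, 0.0], [-0.001, -0.003, -1.0]]
wrist_force: [-1.0, -0.2, 2.1]
gripper_width: 0.0096
```

send_rows([
  [0,0,0,1,0],
  [0,0,0,3,0],
  [0,1,-1,5.5,0.5],
  [0,3.5,-3.5,7,1.5],
  [0,7,-7,7,3],
  [0,11,-11.3,7,4],
  [0,15,-15.5,7,5],
  [0,18,-18.5,7,6.2],
  [0,18.9,-19.5,7,6.2],
  [0,18.9,-19.5,7,6.2],
  [0,18.9,-19.5,7,6.2],
])

```text
clock: 24.3
position: [0.6345, -0.2007, 0.0828]
tool_rot: [[0.035, -0.999, 0.001], [-0.999, -0.035, 0.002], [-0.002, -0.002, -1.0]]
wrist_force: [-0.3, -0.9, -1.1]
gripper_width: 0.0095
```

```bash
python3 snap.py q2
```

```text
24.35 [ 0.6347 -0.2007  0.083 ] [-25.0557  29.6775  80.9693   0.1434  69.2987  62.8863] -87.99256645781463
```

View pics/q2.png

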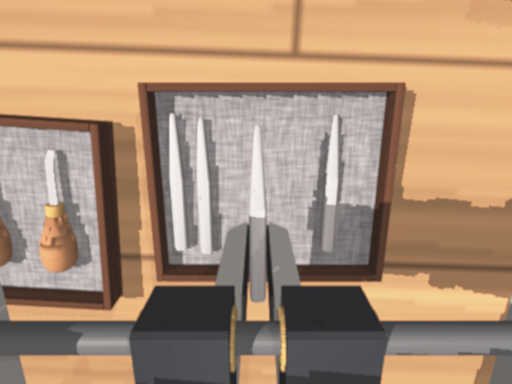

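Well aligned; correct −1.5 mm in y and set it down.

send_rows([
  [0,0.1,-0.15,-2,-0.2],
  [0,0.1,-0.15,-4,-0.2],
  [0,0.1,-0.15,-5.3,-0.2],
  [0,0.1,-0.15,-6,-0.2],
  [0,0.1,-0.15,-6.3,-0.2],
  [0,0.1,-0.15,-6.45,-0.2],
  [0,0.1,-0.15,-6.45,-0.2],
  [0.35,0.1,-0.15,-6.45,-0.2],
  [0.35,0.1,-0.15,-6.45,-0.2],
  [0.35,0.1,-0.15,-6.45,-0.2],
  [0.35,0.1,-0.15,-5,-0.2],
  [0.35,0.1,-0.15,-2.5,-0.2],
  [0.6,0.1,-0.15,1,-0.2],
  [0.6,0.1,-0.15,2,-0.2],
  [0.6,0.1,-0.15,2,-0.2],
])

```text
clock: 26.22
position: [0.6363, -0.2025, 0.1042]
tool_rot: [[0.032, -0.999, 0.004], [-1.0, -0.032, 0.001], [-0.001, -0.004, -1.0]]
wrist_force: [-0.2, 0.6, 0.2]
gripper_width: 0.056
```

```bash
python3 snap.py q3
```

```text
26.275 [ 0.6353 -0.202   0.1026] [-25.1364  28.5596  80.083    0.138   71.3326  63.0092] -88.18970332303411
```

View pics/q3.png

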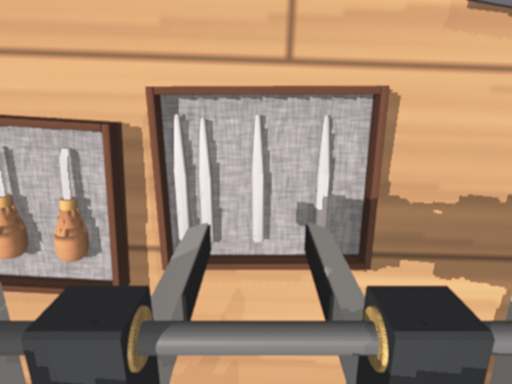

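send_rows([
  [0.8,-2,3.5,0,5],
  [0.8,-4.5,8.5,0,10],
  [0.8,-7.5,13.5,0,15],
  [0.8,-10.5,18.5,0,20],
  [0.8,-13.5,24,0,25],
  [0.8,-16.5,29.5,0,30],
  [0.8,-19,34,0,30],
  [0.8,-19.8,35,0,30],
  [0.8,-19.8,35,0,30],
  [0.8,-19.8,35,0,30],
])

```text
clock: 27.52
position: [0.4381, 0.1469, 0.1024]
tool_rot: [[0.526, -0.851, 0.0], [-0.851, -0.526, 0.002], [-0.001, -0.001, -1.0]]
wrist_force: [0.5, 0.8, -0.1]
gripper_width: 0.0753
```

```bash
python3 snap.py r1
```

```text
27.575 [0.4382 0.1468 0.1025] [  7.691    5.6557 110.1404   0.1216  64.1624  65.9411] -58.30303842870652
```

View pics/r1.png

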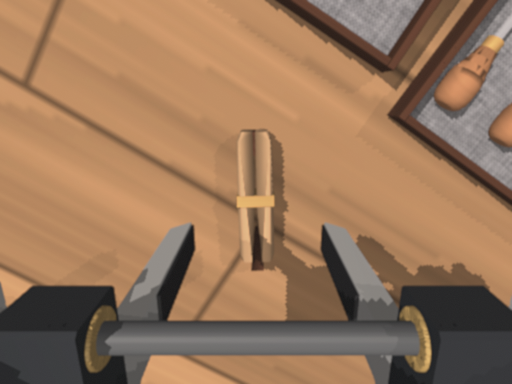

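```bash
python3 - <<'E'
from line import *
L("clamp","r1",(257.3,268),(254.5,131),.018,.018,.064)
L("clampjaws","r1",(256.5,262),(254.5,131),.018,.022,.064)
print(ray(pickle.load(open("r1.pkl","rb"))[1],(255.7,202),.022))
E
```

```text
clamp rear [0.386  0.1143] tip [0.4847 0.1779] len 0.1173 yaw 32.8 grip [0.4398 0.149 ]
clampjaws rear [0.3906 0.1179] tip [0.4851 0.1781] len 0.112 yaw 32.48 grip [0.4446 0.1523]
[[0.4377 0.1478 0.022 ]]
```

send_rows([
  [0.65,0,0.1,-2.5,0.9],
  [0.65,0,0.1,-5,0.9],
  [0.65,0,0.1,-7,0.9],
  [0.65,0,0.1,-8.4,0.9],
  [0.65,0,0.1,-8.95,0.9],
  [0.65,0,0.1,-8.95,0.9],
  [0,0,0.1,-8.95,0.9],
  [0,0,0.1,-8.95,0.9],
  [0,0,0.1,-8.95,0.9],
  [0,0,0.1,-8.95,0.9],
])

```text
clock: 28.82
position: [0.4384, 0.148, 0.0133]
tool_rot: [[0.539, -0.842, 0.001], [-0.842, -0.539, 0.002], [-0.001, -0.002, -1.0]]
wrist_force: [0.1, 0.9, 1.7]
gripper_width: 0.0285
```

send_rows([
  [0,0,0,1,0],
  [0,0,0,3,0],
  [0,1,0.3,5.5,-3],
  [0,3.5,1,7,-8],
  [0,7,2,7,-14],
  [0,11,3.3,7,-20],
  [0,15,4.6,7,-26],
  [0,18.5,5.8,7,-31],
  [0,20.8,6.5,7,-31.8],
  [0,21.2,6.6,7,-31.8],
  [0,21.2,6.6,7,-31.8],
  [0,21.2,6.6,7,-31.8],
])

```text
clock: 30.32
position: [0.6492, 0.2137, 0.0832]
tool_rot: [[0.014, -1.0, 0.001], [-1.0, -0.014, 0.001], [-0.001, -0.001, -1.0]]
wrist_force: [0.7, -0.0, -1.8]
gripper_width: 0.0286
```

```bash
python3 snap.py r2
```

```text
30.375 [0.6493 0.2138 0.0833] [ 10.949   31.6143  77.9562   0.0602  70.3606 100.1182] -89.18932157587498
```

View pics/r2.png

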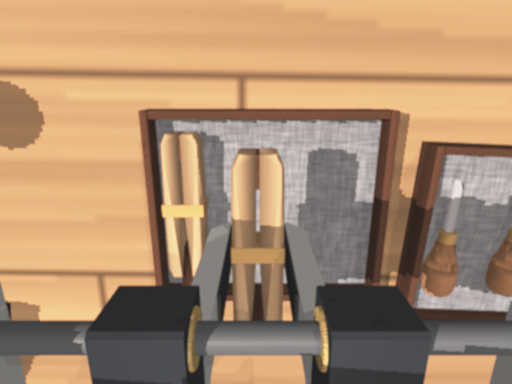

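```bash
python3 - <<'E'
from line import *
c=pickle.load(open("r2.pkl","rb"))[1]
print("ex band",ray(c,(183,211),.028),"ex jaw end",ray(c,(180.5,133),.024))
print("held band",ray(c,(258,255),.092),"jaw end",ray(c,(258.3,150),.088))
print("outer",ray(c,[(141,111),(398,111)],.024)[:,:2].tolist(),"inner far",ray(c,[(157,120),(385,120)],.024)[:,:2].tolist())
E
```

```text
ex band [[0.6501 0.268  0.028 ]] ex jaw end [[0.7058 0.2678 0.024 ]]
held band [[0.6495 0.2136 0.092 ]] jaw end [[0.7058 0.2143 0.088 ]]
outer [[0.720167296197085, 0.2937698795682778], [0.7227349183091358, 0.12026597430561518]] inner far [[0.7143499506299247, 0.28338530338509804], [0.7166520655342349, 0.1282871540161284]]
```

send_rows([
  [0,0.05,-0.1,-2,0],
  [0,0.05,-0.1,-4,0],
  [0,0.05,-0.1,-5.3,0],
  [0,0.05,-0.1,-6,0],
  [0,0.05,-0.1,-6.3,0],
  [0,0.05,-0.1,-6.45,0],
  [0,0.05,-0.1,-6.45,0],
  [0.42,0.05,-0.1,-6.45,0],
  [0.42,0.05,-0.1,-6.45,0],
  [0.42,0.05,-0.1,-6.45,0],
  [0.42,0.05,-0.1,-5,0],
  [0.42,0.05,-0.1,-2.5,0],
  [0.42,0.05,-0.1,2,0],
  [0.6,-3,-0.1,8,0],
  [0.6,-8,-0.1,14,0],
  [0.6,-13,-5,17,0],
  [0.6,-13,-10,17,0],
  [0.6,-13,-15,17,0],
  [0.6,-13,-19,17,0],
  [0.6,-13,-19,17,0],
])

```text
clock: 32.88
position: [0.5195, 0.0214, 0.2547]
tool_rot: [[0.01, -1.0, 0.003], [-1.0, -0.01, 0.001], [-0.001, -0.003, -1.0]]
wrist_force: [0.4, 0.4, -0.3]
gripper_width: 0.0565
```

```bash
python3 snap.py f1; python3 - <<'E'
from h import *
img,c=cam("scene"); cv2.imwrite("pics/fs.png",cv2.resize(img[100:330,20:460],None,fx=1.8,fy=1.8,interpolation=cv2.INTER_CUBIC)[...,::-1])
E
```

```text
32.925 [0.5195 0.0229 0.2544] [-7.0823  3.3577 93.3307  0.1082 83.174  82.2419] -89.33682752102115
```

View pics/f1.png

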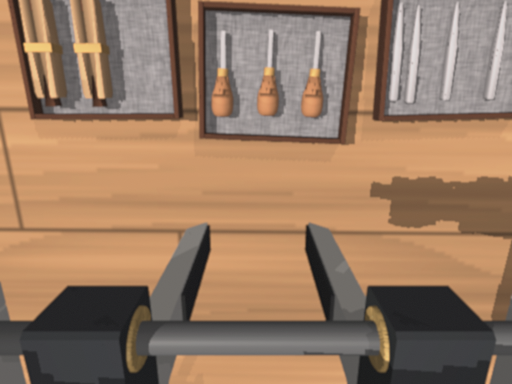

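View pics/fs.png

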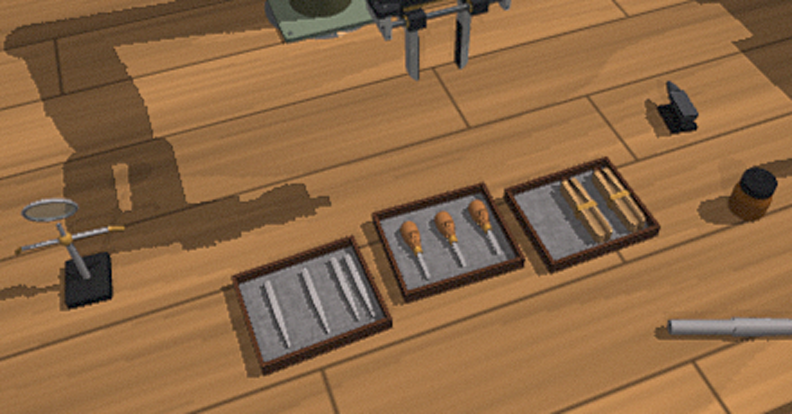

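```bash
python3 -c "
from h import *
print(arm.sign_off())"
```

```text
the job is handed in; nothing more can be done
None
```

The bench is clear: all five tools are in the tray that holds their own kind, and I handed the job in at about 33 s of the 112 s allowed. Both gravers went in first, then both punches, then the ring clamp. I set each one down on the felt before opening the jaws a little and backing off.

**Last pictures:** The wrist and scene views show three gravers, four punches and two clamps lying flat and side by side. Graver and punch tips all point away from the robot, and nothing is stacked. The gripper is clear of everything at z ≈ 0.25 m. The anvil and magnifier look to be where they started, though I judged that by eye.

**Limits of the checks:**
- I compared the final positions by eye and did not measure them after release.
- While still held above the tray, punch_a measured about 1° off its neighbours. The held clamp's band and jaw end lined up with the existing clamp's to within 1 mm along the tray.
- One measurement disagreed: a picture gave the fixed graver's angle as −3.5°, while the tray walls gave about −1.5°. I followed the walls.

The wrist-force readings I got, at the end of each move, never went above about 2.3 N.

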